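# Release the green specimen from the gated feeder

## Task

The feeder on the microscopy bench holds a green and a black specimen, each behind its own gate. With the fingertips, press down the orange paddle of the rocking lever on the green specimen's side, keep it down until the green specimen has rolled under the lifted gate to the blue end stop, then let the paddle come back up so that the gate is closed again. Do not touch the specimens and do not work the other lever; keep the black specimen behind its closed gate, and leave everything else on the bench where it stands.

Things in the scene. Friction and masses are not known exactly. Their poses are not given: they have to be found in the camera images.
- feeder: White feeder fixed to the bench; plate x -85 to 155, y -95 to 95 mm about the origin, which is at bench level. x points downhill (roughly away from the robot), y to the left lane, z up. Two 28 mm lanes at y = 31 (left) and -31 mm (right) fall 12 degrees to a blue end stop at x = 145 mm; gates at x = 50 mm, levers outside the lanes at y = 68 and -68 mm. Tallest point 112 mm
- green_specimen: Loose green cylinder with copper core, 30 mm diameter, 24 mm long, 35 g, on its side, axis across the lane, resting on a gate (left or right lane, it varies). Origin at its centre, y its axis; it turns as it rolls. In the feeder's frame its centre is at x = 33, z = 67 mm behind the gate, and x = 130, z = 47 mm at the end stop
- black_specimen: The same in black with a steel core, in the other lane; it stays there. Origin at its centre
- gate_left (a point): Centre of the orange gate plate, 24 mm wide, 4 mm thick, 42 mm tall, hanging across the left lane from the far end of the left lever; 76 mm above the bench when closed, its lower edge 7 mm over the lane floor. It moves with the lever
- gate_right (a point): The same for the right lane and lever
- paddle_left (a point): Centre of the top face of the left lever's orange paddle, 46 mm (along x) x 44 mm, 106 mm above the bench at rest, x = -150, y = +68 mm in the feeder's frame, at the lever end nearer the robot. It moves with the lever
- lever_left (a joint): Angle of the left lever, rad: 0 at rest, gate closed; grows as the paddle goes down and the gate rises, to a hard stop at 0.42 (paddle 42 mm down). Pivot at x = -50, z = 98 mm in the feeder's frame, 100 mm from paddle centre and gate. From about 0.22 (22 mm) the specimen is free and rolls to the stop in about 1 s. A spring (3 to 7 N at the paddle) closes it again
- paddle_right (a point): Centre of the top face of the right lever's orange paddle, 46 mm (along x) x 44 mm, 106 mm above the bench at rest, x = -150, y = -68 mm in the feeder's frame, at the lever end nearer the robot. It moves with the lever
- lever_right (a joint): Angle of the right lever, rad: 0 at rest, gate closed; grows as the paddle goes down and the gate rises, to a hard stop at 0.42 (paddle 42 mm down). Pivot at x = -50, z = 98 mm in the feeder's frame, 100 mm from paddle centre and gate. From about 0.22 (22 mm) the specimen is free and rolls to the stop in about 1 s. A spring (3 to 7 N at the paddle) closes it again
- spare_jar: Loose small glass jar with black cap, 34 mm across, 45 mm tall, standing on the bench between the two paddles. A bystander; origin at the centre of its underside
- oil_bottle: Loose amber dropper bottle, 32 mm across, 85 mm tall, beside the feeder on its left. A bystander; origin at the centre of its underside
- slide_box: Loose blue slide box, 85 x 45 x 32 mm tall, beside the feeder on its right. A bystander; origin at the centre of its underside
- hardness_block: Loose brass hardness block, 50 x 50 x 16 mm tall, on the feeder's left. A bystander; origin at the centre of its underside
- grey_mount: Loose grey specimen mount standing on its flat face, 30 mm across, 24 mm tall, on the bench on the feeder's right. A bystander; origin at the centre of its underside
- hex_driver: Loose hand screwdriver lying on the bench on the feeder's right. A bystander
- dish: Loose white ceramic dish, 80 mm across, 22 mm tall, on the feeder's left. A bystander; origin at the centre of its underside

How it is judged:
By the outcome, as a careful person would: the job done as asked, in the order asked, and still so for the second after the job is handed in, with the robot touching nothing.
It also fails if it takes over 29 s, if anything falls off the work surface, if the arm or the gripper's body presses on something with over 40 N, if the wrist force passes 120 N, or if a joint passes its speed limit or range.

## Robot

A 7-joint arm with a two-finger parallel gripper is mounted at the origin on the work surface. World frame = base frame: x ahead of the robot, y to its left, z up, the work surface at z = 0. Lengths are in m, angles in rad, forces in N, time in s.
With the tool pointing down it reaches from about 0.4 to 0.85 m from the base axis. Payload 10.4 kg.
Tool frame: the origin (TCP) lies between the finger pads; the fingertips stand 11 mm ahead of it and the grasp point (between the pads) lies 8 mm behind it; z points along the fingers, y is the direction in which the jaws open and shut (so a half turn about z gives the same grasp; the last joint's range is limited). The gripper opens to 87 mm and grips with 3 to 60 N. Pads are 19 mm wide; open, the fingers measure 117 mm over their backs; the gripper's body (75 mm by 190 mm) begins 51 mm behind the grasp point.
Start: joints at [1.259, 0.332, -0.065, 1.46, 0.022, 1.35, -0.088], TCP at [0.178, -0.599, 0.234] pointing down, gripper open.
Joint ranges: [-2.6, 2.6], [-0.5, 2.12], [-1.47, 1.34], [0.16, 2.42], [-1.27, 4.41], [0.06, 2.06], [-2.6, 2.6]. Speed limits (rad/s): [2.22, 2.22, 2.79, 2.79, 3.14, 3.14, 3.14].

## Interface

Orientations are given as a unit quaternion [x, y, z, w].
In Python, from bench import r, eyes gives the robot as it stands.
- The arm moves only by the shell command python3 -m inch 'ROWS' [FORCE]. ROWS is a JSON object of lists of equal length, an entry for each row: "translation": the shift along the world's x, y, z scaled (see below), a list of three; "rot": the turn, a rotation vector about the world's x, y, z scaled (see below), a list of three; "jaw": the finger opening in mm, from 0 to 87. In form: {"translation": [[tx, ty, tz], ...], "rot": [[ax, ay, az], ...], "jaw": [jaw, ...]}. A call has 1 to 20 rows; each row is the pose to reach, as a shift and turn from the pose measured when the call began; what a row does not reach only later rows make up. The controller multiplies each number of a shift by 100 mm and each number of a turn by 60 degrees. A row lasts 1/10 s, in which the tool goes at most 50 mm and 8.59 degrees, less where a joint would pass 70% of its speed; a pose out of reach is approached as far as the arm can. A call with a number of a shift or a turn outside -1 to 1 is refused whole. A call with a gripper value outside its range is refused whole. The fingers move at their own pace and stop on an object; FORCE is the grip in N (left out, the last holds). Time passes only in rows, so rows that repeat a pose let the fingers close. It gives the time, the measured TCP pose, the force and the opening at its end, in the units of the state.
- r.read_state(): the state, without advancing time (a new reading comes with each control period).
- eyes.camera(name): name is "side" or "top"; returns the picture (400x640x3 uint8, blue, green, red); there is no depth.
- eyes.calibration(name): a dict with "fx", "fy", "cx", "cy" (pixels), "distortion" ([k1, k2, p1, p2, k3] as OpenCV has them; the pictures are not rectified), "R" (3x3) and "t" (3): a world point X has camera coordinates R X + t. Camera axes: x right, y down, z forward; pixel columns grow to the right and rows downward; lengths in m; the calibration is good to about 2 mm. A picture is of the moment at which its call begins. calibration takes no time and is no camera call.
- r.close_job(): hands the job in, once; it reports no verdict.
The state is a dict: "time": time; "joint_positions": joint angles; "joint_vel": joint speeds; "joint_torque": joint torques, N m; "ee_pos": TCP position; "eef_rot": TCP orientation; "ft_force": force on the tool from outside, world axes, zero at the start; "torque": the same for the moment, N m; "width": finger opening in m.
Only numpy, scipy, OpenCV 4.12 (cv2) and the standard library are available. Lean on these libraries where they do the work, as an engineer would, in place of code of your own. Each camera call takes 0.05 s, during which the arm holds its last target. There are 200 camera calls.

## Working session

There is one attempt and no reset: what is moved stays moved. The work goes in short steps, Python scripts to look and compute and a shell command to move; the robot and the scene stay as the last step left them, time stands still between calls to the robot, and variables do not carry over. Pictures are saved under pics/ and viewed, about 8 in all and at most 12, crops included, and the job is handed in when it is done.

```bash
ls; mkdir -p pics
python3 - <<'E'
from bench import r,eyes
import cv2
for n in("top","side"):
    cv2.imwrite(f"pics/{n}0.png",eyes.camera(n)); c=eyes.calibration(n); print(n,{k:(v if not hasattr(v,'tolist') else v.tolist()) for k,v in c.items()})
s=r.read_state(); print(s["time"],s["ee_pos"],s["eef_rot"],s["width"],s["ft_force"])
E
```

```text
pics
top {'fx': 413.04839125148885, 'fy': 413.04839125148885, 'cx': 319.88865430116766, 'cy': 196.42020804492088, 'distortion': [-0.056244158983474055, 0.0, 0.0, 0.0, 0.0], 'R': [[-0.003993550344509225, -0.9999910308084409, 0.0014106233792141377], [-0.9800955539012237, 0.0036340945675883704, -0.1984930693493528], [0.19848616268823135, -0.0021752377676797175, -0.9801012761760669]], 't': [0.009849717108735338, 0.5664873679121724, 1.0674915466315502]}
side {'fx': 401.3003769707132, 'fy': 401.3003769707132, 'cx': 315.4347359625873, 'cy': 199.98679232174706, 'distortion': [0.0023952744324561106, 0.0, 0.0, 0.0, 0.0], 'R': [[-0.8506557900962857, -0.5253933775169897, 0.018615199084451424], [-0.30257373045217595, 0.46032155146881776, -0.834597631732558], [0.4299230912801939, -0.7155877780640401, -0.5505454272532392]], 't': [0.4977661292222515, 0.256251384102433, 0.7577720947283269]}
0.1 [ 0.17790343 -0.59878133  0.23283047] [ 9.89589948e-01  1.43914229e-01 -1.14324437e-04 -6.45832830e-04] 0.0872592966265075 [ 0.01741538  0.38360213 -0.10382408]
```

View pics/top0.png

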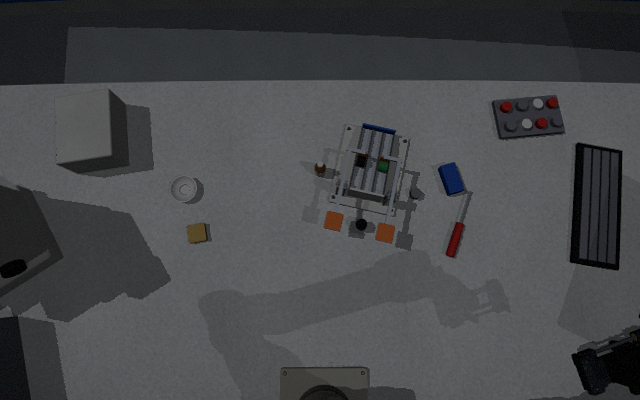

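View pics/side0.png

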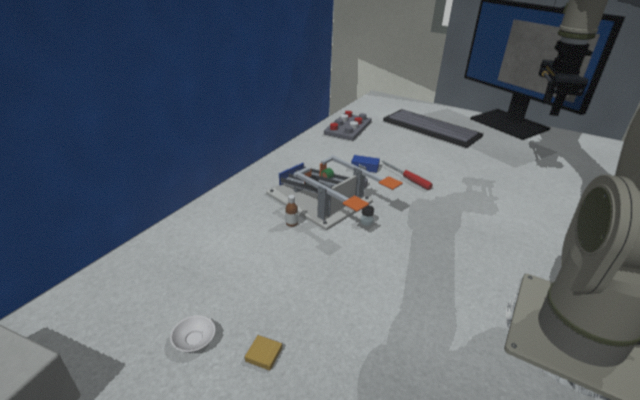

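The top view shows green at about (384,166) in the right lane and black at (362,160) in the left. The right paddle is at (386,233), the left paddle at (334,221), and the jar between them at (361,225). The side view agrees: the paddles are at (391,183) and (357,203).

```bash
cat > h.py <<'E'
import cv2,numpy as np
from bench import r,eyes
def ray(n,p):
    c=eyes.calibration(n);K=np.array([[c["fx"],0,c["cx"]],[0,c["fy"],c["cy"]],[0,0,1]])
    u=cv2.undistortPoints(np.array([[p]],float),K,np.array(c["distortion"]))[0,0]
    R=np.array(c["R"]);return -R.T@np.array(c["t"]),R.T@np.array([u[0],u[1],1])
def plane(n,p,z):
    o,d=ray(n,p);return o+d*(z-o[2])/d[2]
def tri(p,q):
    o,d=ray("top",p);a,b=ray("side",q)
    s=np.linalg.lstsq(np.c_[d,-b],a-o,rcond=None)[0];P,Q=o+d*s[0],a+b*s[1];return (P+Q)/2,np.linalg.norm(P-Q)
def blobs(im,lo,hi,amin=15):
    m=cv2.inRange(cv2.cvtColor(im,cv2.COLOR_BGR2HSV),lo,hi);n,_,st,ce=cv2.connectedComponentsWithStats(m)
    return [(ce[i].round(1),st[i].tolist()) for i in range(1,n) if st[i,4]>=amin]
E
python3 - <<'E'
from h import *
T=cv2.imread("pics/top0.png");S=cv2.imread("pics/side0.png")
for n,im in(("top",T),("side",S)):
    for k,lo,hi in(("orange",(5,150,120),(16,255,255)),("green",(50,100,30),(80,255,255))):
        print(n,k,blobs(im,lo,hi,12))
cv2.imwrite("pics/crop0.png",np.hstack([cv2.resize(T[110:260,300:430],None,fx=3,fy=3,interpolation=2),cv2.resize(S[140:260,260:390],(390,450),interpolation=2)]))
E
```

```text
top orange []
top green [(array([382.9, 165.6]), [378, 161, 11, 11, 86])]
side orange [(array([390.1, 182.5]), [380, 178, 21, 11, 120]), (array([355.2, 203. ]), [344, 196, 24, 15, 178])]
side green [(array([328.7, 171.7]), [325, 169, 8, 7, 36])]
```

View pics/crop0.png

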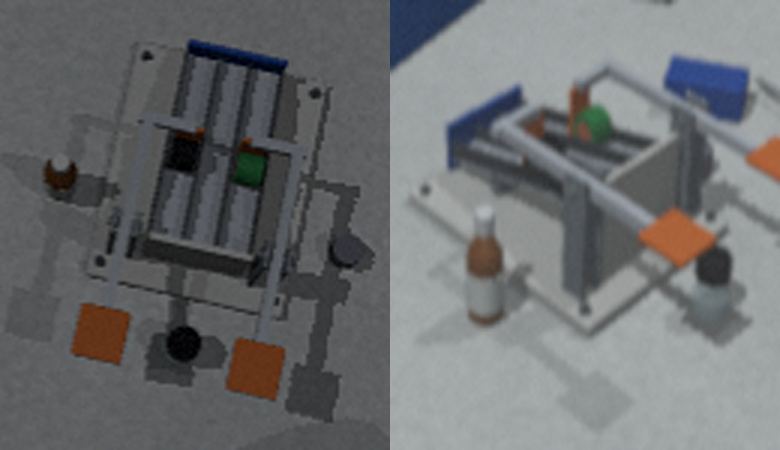

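The crop shows green in the right lane behind its gate, with the right paddle at crop (256,368), which is top pixel (385,233). The jar cap sits between the two paddles.

Run:
```python
from h import *
T=cv2.imread("pics/top0.png")
b=[x for x in blobs(T,(3,150,60),(18,255,255),100)];print(b)
b.sort(key=lambda x:x[0][0])
L,R=[plane("top",x[0],.106) for x in b[-2:]]
print("L",L,"R",R,"dist",np.linalg.norm(L-R))
print("triR",tri(b[-1][0],(390.1,182.5)),"triL",tri(b[-2][0],(355.2,203)))
y=(L-R)/np.linalg.norm(L-R);x=np.array([y[1],-y[0],0]);print("yaw deg",np.degrees(np.arctan2(x[1],x[0])))
O=(L+R)/2+.15*x;O[2]=0;print("origin",O)
G=plane("top",(382.9,165.6),.072);print("green in feeder",(G-O)@x,(G-O)@y)
for n,p,z in(("jar",(361,225),.045),("bottle",(320,168),.085)):
    J=plane("top",p,z);print(n,J,(J-O)@x,(J-O)@y)
s=r.read_state();print(s["ee_pos"],"toR",R-s["ee_pos"])
from scipy.spatial.transform import Rotation as Ro
print(Ro.from_quat(s["eef_rot"]).as_matrix().round(3))
```

```text
[(array([333.3, 220.6]), [324, 211, 19, 20, 275]), (array([384.9, 232.4]), [376, 223, 19, 20, 279])]
L [ 0.49300752 -0.02644502  0.106     ] R [ 0.46194412 -0.15830163  0.106     ] dist 0.13546623439528563
triR (array([ 0.46286405, -0.15830764,  0.1045839 ]), np.float64(0.0015804247396020126)) triL (array([ 0.49406758, -0.02617718,  0.10484039]), np.float64(0.0018794186272176985))
yaw deg -13.25629566215087
origin [ 0.62347893 -0.12676943  0.        ]
green in feeder 0.03321382394195246 -0.031143602178977006
jar [ 0.48930735 -0.10368254  0.045     ] -0.1358904414834102 -0.008294817525401177
bottle [0.63881801 0.00711897 0.085     ] -0.015771240886244 0.13383817649096325
[ 0.17790343 -0.59878133  0.23283047] toR [ 0.28404069  0.4404797  -0.12683047]
[[ 0.959  0.285 -0.   ]
 [ 0.285 -0.959  0.001]
 [-0.    -0.001 -1.   ]]
```

```bash
python3 -m inch '{"translation":[[0.15,0.25,0],[0.3,0.5,0],[0.45,0.75,0],[0.6,1,0],[0.6,1,0]],"rot":[[0,0,-0.12],[0,0,-0.24],[0,0,-0.36],[0,0,-0.5],[0,0,-0.5]],"jaw":[0,0,0,0,0]}' 10
python3 -m inch '{"translation":[[0.15,0.25,0],[0.3,0.5,0],[0.45,0.75,0],[0.6,1,0],[0.6,1,0]],"rot":[[0,0,0],[0,0,0],[0,0,0],[0,0,0],[0,0,0]],"jaw":[0,0,0,0,0]}'
python3 -m inch '{"translation":[[0.15,0.25,0],[0.3,0.5,0],[0.45,0.75,0],[0.6,1,0],[0.6,1,0]],"rot":[[0,0,0],[0,0,0],[0,0,0],[0,0,0],[0,0,0]],"jaw":[0,0,0,0,0]}'
python3 -m inch '{"translation":[[0.15,0.25,0],[0.3,0.5,0],[0.45,0.75,0],[0.6,1,0],[0.6,1,0]],"rot":[[0,0,0],[0,0,0],[0,0,0],[0,0,0],[0,0,0]],"jaw":[0,0,0,0,0]}'
```

```text
time: 0.6
ee_pos: [0.2409, -0.4957, 0.2328]
eef_rot: [0.993, -0.117, 0.0, -0.001]
ft_force: [0.9, 1.1, 0.6]
width: 0.0548
time: 1.1
ee_pos: [0.3031, -0.3929, 0.2329]
eef_rot: [0.993, -0.114, 0.001, -0.002]
ft_force: [-0.6, 0.4, -0.7]
width: 0.0147
time: 1.6
ee_pos: [0.3649, -0.2904, 0.2329]
eef_rot: [0.994, -0.111, 0.001, -0.002]
ft_force: [0.2, 0.4, -0.3]
width: 0.0005
time: 2.1
ee_pos: [0.4264, -0.1882, 0.233]
eef_rot: [0.994, -0.109, 0.001, -0.003]
ft_force: [-0.2, -0.2, -0.0]
width: 0.0004
```

```bash
python3 -m inch '{"translation":[[0.16,0.15,0],[0.32,0.31,-0.2],[0.32,0.31,-0.45],[0.32,0.31,-0.7],[0.32,0.31,-0.85],[0.32,0.31,-0.95],[0.32,0.31,-0.95]],"rot":[[0,0,0],[0,0,0],[0,0,0],[0,0,0],[0,0,0],[0,0,0],[0,0,0]],"jaw":[0,0,0,0,0,0,0]}'
python3 - <<'E'
from h import *
T=eyes.camera("top");S=eyes.camera("side");cv2.imwrite("pics/c1.png",np.hstack([cv2.resize(T[110:260,300:430],None,fx=3,fy=3,interpolation=2),cv2.resize(S[120:240,300:430],(390,450),interpolation=2)]))
E
```

```text
time: 2.8
ee_pos: [0.4575, -0.1581, 0.1368]
eef_rot: [0.994, -0.109, 0.0, -0.003]
ft_force: [-0.2, 0.4, -0.6]
width: 0.0005
```

View pics/c1.png

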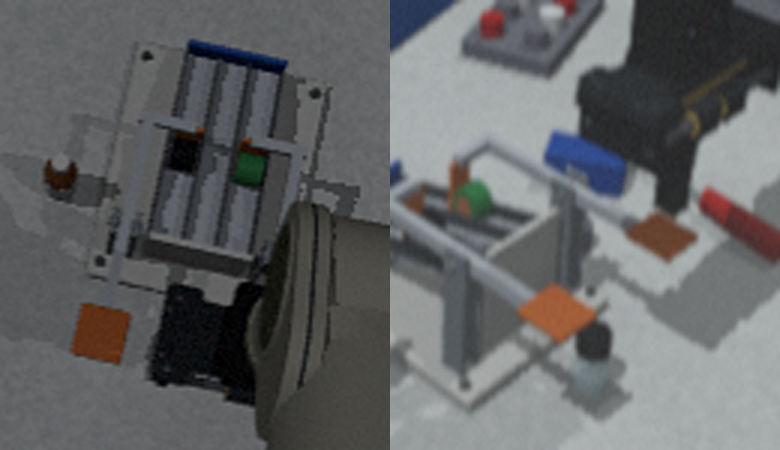

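The side view shows the closed fingertips (crop (672,205)) about 20 mm above the right paddle (crop (663,235)). Nothing has been disturbed, so I'll press.

```bash
python3 -m inch '{"translation":[[0,0,-0.1],[0,0,-0.2],[0,0,-0.28],[0,0,-0.36],[0,0,-0.44],[0,0,-0.52],[0,0,-0.53],[0,0,-0.53],[0,0,-0.53],[0,0,-0.53],[0,0,-0.53],[0,0,-0.53],[0,0,-0.53],[0,0,-0.53],[0,0,-0.53],[0,0,-0.53]],"rot":[[0,0,0],[0,0,0],[0,0,0],[0,0,0],[0,0,0],[0,0,0],[0,0,0],[0,0,0],[0,0,0],[0,0,0],[0,0,0],[0,0,0],[0,0,0],[0,0,0],[0,0,0],[0,0,0]],"jaw":[0,0,0,0,0,0,0,0,0,0,0,0,0,0,0,0]}'
python3 - <<'E'
from h import *
T=eyes.camera("top");S=eyes.camera("side");cv2.imwrite("pics/c2.png",np.hstack([cv2.resize(T[110:260,300:430],None,fx=3,fy=3,interpolation=2),cv2.resize(S[120:240,270:400],(390,450),interpolation=2)]))
E
```

```text
time: 4.5
ee_pos: [0.4591, -0.1579, 0.0858]
eef_rot: [0.994, -0.109, 0.002, -0.002]
ft_force: [0.2, -0.9, 6.1]
width: 0.0006
```

View pics/c2.png

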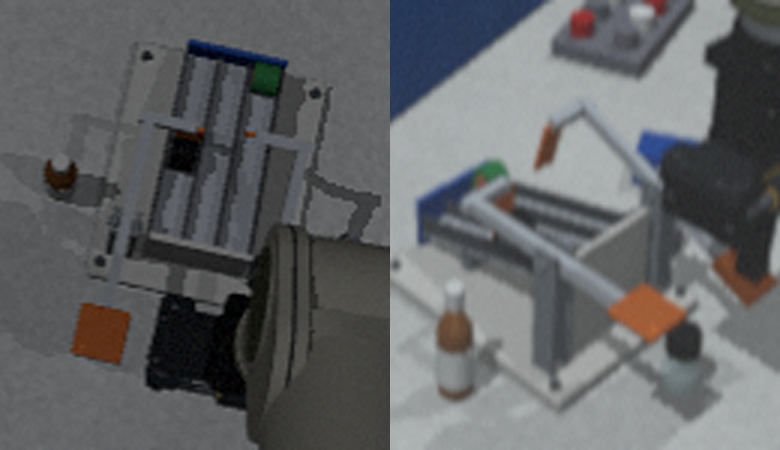

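The green specimen is at the blue end stop (crop (266,79)), its gate is lifted, and black is still behind its closed gate at (182,150). Now I'll release slowly and lift clear.

```bash
python3 -m inch '{"translation":[[0,0,0.06],[0,0,0.12],[0,0,0.18],[0,0,0.24],[0,0,0.3],[0,0,0.36],[0,0,0.45],[0,0,0.6],[0,0,0.8],[0,0,1],[0,0,1]],"rot":[[0,0,0],[0,0,0],[0,0,0],[0,0,0],[0,0,0],[0,0,0],[0,0,0],[0,0,0],[0,0,0],[0,0,0],[0,0,0]],"jaw":[0,0,0,0,0,0,0,0,0,0,0]}'
python3 -m inch '{"translation":[[-0.1,-0.25,0.1],[-0.25,-0.5,0.2],[-0.4,-0.75,0.3],[-0.5,-1,0.3],[-0.5,-1,0.3],[-0.5,-1,0.3]],"rot":[[0,0,0],[0,0,0],[0,0,0],[0,0,0],[0,0,0],[0,0,0]],"jaw":[0,0,0,0,0,0]}'
python3 - <<'E'
from h import *
T=eyes.camera("top");S=eyes.camera("side");cv2.imwrite("pics/c3.png",np.hstack([cv2.resize(T[110:260,300:430],None,fx=3,fy=3,interpolation=2),cv2.resize(S[120:240,270:400],(390,450),interpolation=2)]))
b=blobs(T,(3,150,60),(18,255,255),100);print([plane("top",x[0],.106) for x in b])
g=blobs(T,(50,100,30),(80,255,255),12);print(g);P=plane("top",g[0][0],.052)
a=np.radians(-13.26);x=np.array([np.cos(a),np.sin(a)]);d=(P[:2]-[.6235,-.1268]);print("green feeder",d@x,d@[-x[1],x[0]])
E
```

```text
time: 5.7
ee_pos: [0.4608, -0.1583, 0.1888]
eef_rot: [0.994, -0.109, 0.004, -0.002]
ft_force: [0.7, -0.1, -0.4]
width: 0.0005
time: 6.3
ee_pos: [0.4106, -0.2583, 0.2183]
eef_rot: [0.994, -0.109, 0.004, -0.002]
ft_force: [-0.7, -0.2, -0.1]
width: 0.0006
[array([ 0.49300752, -0.02644502,  0.106     ]), array([ 0.46194412, -0.15830163,  0.106     ])]
[(array([388.3, 135.6]), [383, 131, 11, 10, 81])]
green feeder 0.1291781068152061 -0.030799322368356776
```

View pics/c3.png

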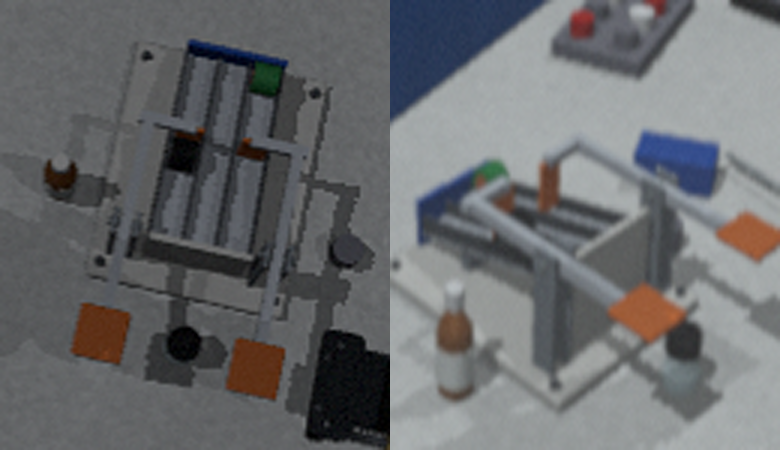

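The paddle is back at its rest position and the gate is closed. Green is at the end stop, black hasn't moved, and the bystanders in view are where they were.

```bash
python3 -c "
from bench import r
print(r.close_job())"
```

```text
the job is handed in; nothing more can be done
None
```

The green specimen was in the right lane, and it's now at the blue end stop with its gate closed again. I pressed the right paddle down about 32 mm with closed fingertips (about 6 N) and held it until the specimen had rolled down. I then let the paddle up slowly and moved the arm clear. The job took about 6.5 s.

Last checks before handing in:
- **Green specimen:** it measured at x = 129, y = -31 mm in the feeder's frame; 130 and -31 were expected.
- **Levers:** both paddles measured exactly where they started, and the right gate is visibly closed.
- **Black specimen:** it is still behind its closed gate.
- **Other items:** the jar, bottle, slide box and grey mount look unmoved in the final pictures. The dish, brass block and most of the screwdriver were outside those views and I didn't check them again, but the arm never went down near them.

No check failed or disagreed.

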